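# Nest the dipper in the pan, handles apart

## Task

Pull the small steel dipper with the red handle out from under the low grey riser by its handle, stand it upright on the open bench in front of the riser, well clear of it, and let go. Then take it again by its cup, not by the handle, and lower it right down into the larger steel pan with the black handle before letting go, so that it stands level on the pan's floor with its handle turned at least a quarter turn away from the pan's handle. Leave the pan upright where it stands and the other things alone.

Things in the scene. Friction and masses are not known exactly. Their poses are not given: they have to be found in the camera images.
- dipper: small steel dipper, an open round cup 76 mm high, outer diameter 54 mm from the rim down to mid-height, 50 mm at the base, wall 3 mm, 0.14 to 0.22 kg with its light handle. Origin: centre of the underside of the cup; z up the cup's axis; the handle points along the dipper's own -x. It starts upright under the riser with the handle sticking out of the riser's open front
- dipper_handle: the dipper's handle, rigidly fixed to it (same origin and axes as the dipper): a level round bar whose centre line is 50 mm above the cup's underside, running from the cup wall (27 mm from the cup's axis) to 122 mm from the axis; bare steel 10 mm thick, then from 54 mm outward a red sleeve 13 mm thick
- dipper_handle_tip (a point): point on the dipper's handle near its outer end, 120 mm from the cup's axis, 50 mm above its underside
- pan: large steel pan, open, round, loose, 0.5 kg, 46 mm high, outer diameter 78 mm at the rim, 72 mm at the base; wall 4 mm; inner floor 4 mm above the origin, inner diameter 64 mm there, 70 mm at the rim. Origin: centre of its underside; z up; handle along its own -x. The seated dipper's handle passes 3 mm above the pan's rim, but strikes the pan's handle if they lie over each other
- pan_handle_tip (a point): outer end of the pan's handle, 150 mm from its axis, 62 mm high. The handle is a bar 10 mm thick (black sleeve 12 mm), its top level with the rim out to 65 mm from the axis, then rising to a centre height of 60 mm at 105 mm
- riser: low grey bench riser (a small shelf with blue front edge), fixed: two side panels, back panel and roof, open in front. Inside 96 mm wide, 86 mm high, 72 mm deep; panels 6 mm thick, top at 92 mm. Origin: on the bench under the middle of the open front edge; its own +x points inward to the back, -x straight out of the opening
- dropper: small clear dropper bottle with white cap, 34x34x62 mm; a bystander. Origin: centre of its underside
- green_cap: loose green screw cap, 34 mm across, 12 mm high; a bystander. Origin: centre of its underside
- lab_timer: white timer lying on its back, 62x66x20 mm; a bystander. Origin: centre of its underside
- pipettes: clear cup full of transfer pipettes, 90x92x156 mm; a bystander. Origin: centre of its underside
- jar: clear wide-mouth jar, 106 mm across, 135 mm high; a bystander. Origin: centre of its underside
- syringe: small clear syringe lying flat, 104x25x15 mm; a bystander. Origin: centre of its underside
- red_marker: white marker with red cap lying flat, 12x136x13 mm; a bystander. Origin: centre of its underside

How it is judged:
On the way, in this order (a step that is already met when the one before it is completed fails the run):
1. the dipper stands upright on the bench, let go, with its cup axis more than 40 mm out in front of the riser's front edge (x of dipper in the frame of riser below -0.04 m and height (world z) of dipper below 0.006 m and angle between dipper's own z axis and vertical below 0.1 rad and contact force between dipper and the fingers below 0.1 N and linear speed of dipper below 0.02 m/s), for 0.2 s.
2. the dipper is lifted more than 25 mm off the bench, held by its cup with the fingers off its handle (height (world z) of dipper above 0.025 m and contact force between dipper and the fingers above 0.5 N and contact force between dipper_handle and the fingers below 0.2 N), for 0.2 s.
3. the dipper, still held, is down inside the pan to within 8 mm of the pan's floor (z of dipper in the frame of pan below 0.012 m and horizontal distance between dipper and pan below 0.015 m and contact force between dipper and the fingers above 0.5 N), for 0.1 s.
At the end, for the whole second after the job is handed in: The dipper is released and at rest in the pan: underside within 4 mm of its floor, axes within 12 mm, tilt under 0.08 rad, handles about 75 degrees or more apart (dipper handle tip at most 35 mm out along the pan's handle). The pan stands upright on the bench, moved under 40 mm (horizontal distance between dipper and pan below 0.012 m and z of dipper in the frame of pan between 0.001 and 0.008 m and angle between dipper's own z axis and vertical below 0.08 rad and x of dipper_handle_tip in the frame of pan above -0.035 m and angle between pan's own z axis and vertical below 0.05 rad and height (world z) of pan below 0.006 m and distance of pan from where it was at the start of the episode below 0.04 m and contact force between dipper and the fingers below 0.1 N and linear speed of dipper below 0.02 m/s); the robot touches nothing.
It fails at once if a bystander (bottle, cap, timer, cup, jar, syringe or marker) pushed more than 30 mm from its place (distance of any of dropper, green_cap, lab_timer, pipettes, jar, syringe, red_marker from where it was at the start of the episode above 0.03 m).
It also fails if it takes over 56 s, if anything falls off the work surface, if the arm or the gripper's body presses on something with over 40 N, if the wrist force passes 120 N, or if a joint passes its speed limit or range.

## Robot

A 7-joint arm with a two-finger parallel gripper is mounted at the origin on a cart in front of the work surface, level with it; the furniture and walls round the work are solid. World frame = base frame: x ahead of the robot, y to its left, z up, the work surface at z = 0. Lengths are in m, angles in rad, forces in N, time in s.
With the tool pointing down it reaches from about 0.35 to 0.9 m from the base axis. Payload 8.1 kg.
Tool frame: the origin (TCP) lies midway between the tips of the shut fingers; the grasp point (between the pads) lies 19 mm behind it; z points along the fingers, y is the line along which they close (so a half turn about z gives the same grasp; the last joint's range is limited). The gripper opens to 85 mm and grips with 20 to 120 N. Pads are 22 mm wide; open, the fingers measure 114 mm over their backs; the gripper's body (76 mm by 85 mm) begins 54 mm behind the grasp point. The pads swing forward as they close: fully open they stand 13 mm farther back than shut.
Start: joints at [1.029, 0.434, 0.025, 1.573, -0.012, 1.134, -0.075], TCP at [0.266, -0.566, 0.231] pointing down, gripper open.
Joint ranges: [-2.62, 2.62], [-0.44, 2.09], [-1.27, 1.32], [0.08, 2.57], [-1.32, 4.46], [0.12, 2], [-2.74, 2.74]. Speed limits (rad/s): [2.22, 2.22, 3.01, 3.01, 3.14, 3.14, 3.14].

## Interface

Orientations are given as a rotation vector (axis times angle).
In Python, from station import bot, optics, order gives the robot as it stands. The module is installed in compiled form; this text tells all that it offers.
- The arm moves only by the shell command python3 -m jog 'ROWS' [OPENING]. ROWS is JSON, a list of rows, each a list of 2 entries, a list of its own where there are three numbers: the shift along the tool's x, y, z in mm, then the turn about the tool's z in rad. In form: [[[tx, ty, tz], spin], ...]. A call has 1 to 12 rows; each row is the pose to reach, as a shift and turn from the pose commanded when the call began, along the tool's axes at that moment; what a row does not reach only later rows make up. A row lasts 1/10 s, in which the tool goes at most 50 mm and 8.59 degrees, less where a joint would pass 70% of its speed; a pose out of reach is approached as far as the arm can. A call with a gripper value outside its range is refused whole. OPENING is the opening, from 0 (shut) to 1 (fully open), set as the call begins (- or left out, the last holds). The fingers move at their own pace and stop on an object; the grip force is fixed at half the most. Time passes only in rows, so rows that repeat a pose let the fingers close. It gives the time, the measured TCP pose, the force, the opening and the grip force at its end, in the units of the state.
- bot.get_obs(): the state, without advancing time (a new reading comes with each control period).
- optics.camera(name): name is "scene" or "top"; returns the picture (480x640x3 uint8, red, green, blue); there is no depth.
- optics.camera_params(name): a dict with "vertical_fov" (degrees; the focal length in pixels is half the picture's height over the tangent of half this angle, whatever the lens; pixels are square), "cx", "cy" (the principal point, pixels), "position" and "orientation" of the camera in the world. Camera axes: x right, y up, looking along -z (the intrinsics and any distortion apply to the point x, -y, -z); pixel columns grow to the right and rows downward; lengths in m; the calibration is good to about 2 mm. A picture is of the moment at which its call begins. camera_params takes no time and is no camera call.
- order.sign_off(): hands the job in; it is judged then, once.
The state is a dict: "t": time; "joint_positions": joint angles; "qd": joint speeds; "tau": joint torques, N m; "tool_pos": TCP position; "orientation": TCP orientation; "force": force on the tool from outside, world axes, zero at the start; "torque": the same for the moment, N m; "grip_width": opening from 0.0 (shut) to 1.0 (fully open); "finger_force": force on a finger pad.
Only numpy, scipy, OpenCV 4.12 (cv2) and the standard library are available. Lean on these libraries where they do the work, as an engineer would, in place of code of your own. Each camera call takes 0.05 s, during which the arm holds its last target. There are 200 camera calls.

## Working session

There is one attempt and no reset: what is moved stays moved. The work goes in short steps, Python scripts to look and compute and a shell command to move; the robot and the scene stay as the last step left them, time stands still between calls to the robot, and variables do not carry over. Pictures are saved under pics/ and viewed, at most 10 in all, crops included, and the job is handed in when it is done.

```bash
mkdir -p pics; python3 - <<'E'
from station import bot, optics
import cv2
for n in("scene","top"):
    p=optics.camera_params(n);print(n,p)
    cv2.imwrite(f"pics/{n}0.png",optics.camera(n)[:,:,::-1])
o=bot.get_obs();print(o)
E
```

```text
scene {'vertical_fov': 42.274393575572425, 'cx': 328.30500994387205, 'cy': 238.12293490716002, 'position': array([-0.52113965,  0.81282272,  1.13434647]), 'orientation': array([ 0.50988822, -0.96425978, -2.04547305])}
top {'vertical_fov': 44.4981512972939, 'cx': 306.71889110049517, 'cy': 228.2554460589089, 'position': array([0.19178552, 0.04527936, 1.72840045]), 'orientation': array([ 0.14563912, -0.14893698, -1.55860748])}
{'t': 0.1, 'joint_positions': array([ 1.0294153 ,  0.43516267,  0.02493451,  1.5739654 , -0.01161611,
        1.13400834, -0.07510189]), 'qd': array([-0.00043403, -0.0002475 ,  0.0002108 , -0.00079993, -0.00062836,
        0.0013028 , -0.00181979]), 'tau': array([ 3.22678323e-03, -6.71760106e+01,  1.02828573e+00, -3.16905856e+01,
        1.57872605e-02,  7.14859867e-03,  2.19066357e-05]), 'tool_pos': array([ 0.26531631, -0.56540815,  0.23061392]), 'orientation': array([-3.06499488e+00, -6.83363204e-01,  6.25287400e-04]), 'force': array([0.39965602, 0.15614514, 0.3617103 ]), 'torque': array([ 0.00999451, -0.0100224 , -0.0112684 ]), 'finger_force': 0.0, 'grip_width': 0.9984563812503359}
```

View pics/scene0.png

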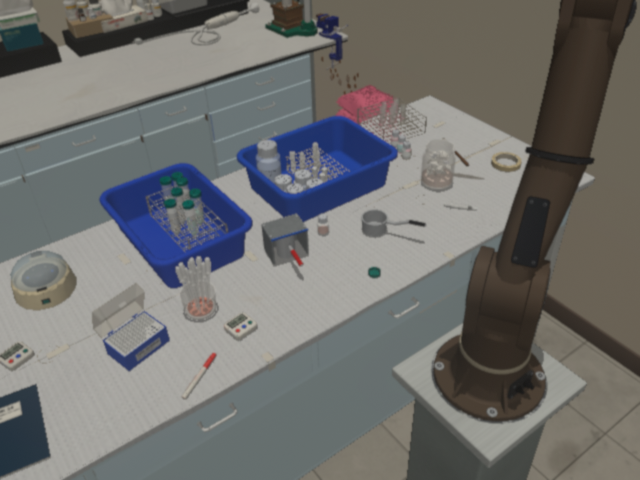

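View pics/top0.png

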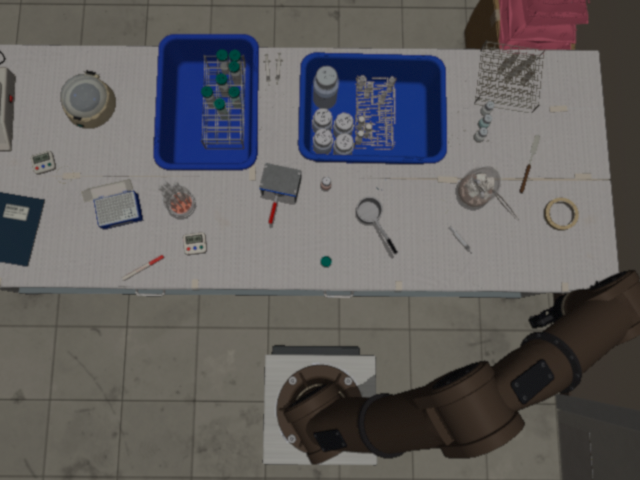

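The top view shows the riser at about (281,183), with the red handle running to (272,222). The pan is at (368,210) with its handle ending at (394,253). The cap is at (326,261), the dropper at (326,184) and the timer at (195,243).

```bash
cat > h.py <<'E'
import numpy as np, cv2
from scipy.spatial.transform import Rotation as R
from station import bot, optics
P={n:optics.camera_params(n) for n in("scene","top")}
def ray(n,u,v):
    p=P[n];f=240/np.tan(np.radians(p['vertical_fov']/2))
    d=R.from_rotvec(p['orientation']).apply([(u-p['cx'])/f,-(v-p['cy'])/f,-1]);return np.array(p['position']),d
def plane(n,u,v,z):
    o,d=ray(n,u,v);return o+d*(z-o[2])/d[2]
def proj(n,X):
    p=P[n];f=240/np.tan(np.radians(p['vertical_fov']/2))
    c=R.from_rotvec(p['orientation']).inv().apply(np.array(X)-p['position']);return p['cx']-f*c[0]/c[2],p['cy']+f*c[1]/c[2]
def two(a,b):
    (o,d),(q,e)=ray('top',*a),ray('scene',*b)
    s=np.linalg.lstsq(np.c_[d,-e],q-o,rcond=None)[0];A=o+s[0]*d;B=q+s[1]*e
    return (A+B)/2,np.linalg.norm(A-B)
E
python3 - <<'E'
from h import *
t=cv2.imread('pics/top0.png');s=cv2.imread('pics/scene0.png')
c=cv2.resize(t[155:275,240:420],None,fx=4,fy=4,interpolation=cv2.INTER_CUBIC)
d=cv2.resize(s[190:290,250:435],None,fx=4,fy=4,interpolation=cv2.INTER_CUBIC)
cv2.imwrite('pics/c1.png',c);cv2.imwrite('pics/c2.png',d)
for n,im,(x0,y0,x1,y1) in(('top',t,(240,190,300,240)),('scene',s,(270,240,310,275))):
    b=im.astype(int);m=((b[:,:,2]>110)&(b[:,:,2]-b[:,:,1]>60)&(b[:,:,2]-b[:,:,0]>60))
    ys,xs=np.nonzero(m[y0:y1,x0:x1]);pts=np.c_[xs+x0,ys+y0].astype(np.float32)
    print(n,len(pts),cv2.minAreaRect(pts))
    for q in cv2.boxPoints(cv2.minAreaRect(pts)):print(q,plane(n,*q,.05))
E
```

```text
top 59 ((272.11767578125, 212.5294189453125), (2.9104275703430176, 19.887920379638672), 14.03624439239502)
[268.29413 221.82355] [0.52896613 0.15509397 0.05      ]
[273.11768 202.52942] [0.58684857 0.1420408  0.05      ]
[275.94122 203.23529] [0.5847847  0.13371648 0.05      ]
[271.11768 222.52942] [0.5269277  0.14681913 0.05      ]
scene 63 ((296.23077392578125, 256.8461608886719), (16.086305618286133, 3.8829009532928467), 56.3099365234375)
[290.15384 251.23079] [0.58718164 0.14234618 0.05      ]
[293.3846  249.07693] [0.58928945 0.13029573 0.05      ]
[302.3077  262.46155] [0.52874294 0.14286101 0.05      ]
[299.07693 264.6154 ] [0.52692716 0.15455059 0.05      ]
```

View pics/c1.png

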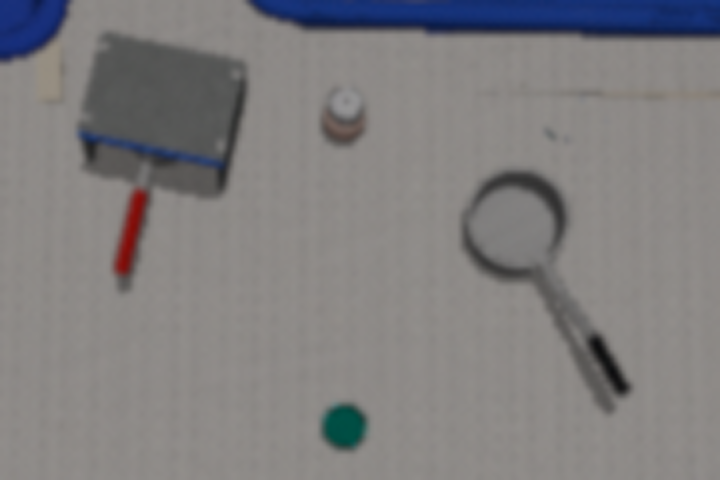

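View pics/c2.png

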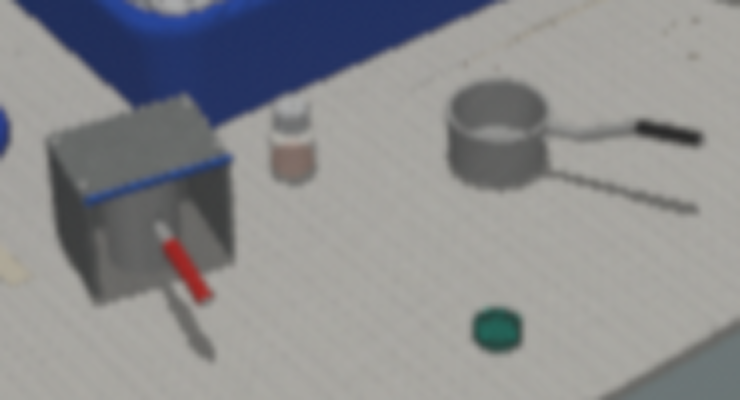

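The crops agree. Red sleeve runs from crop (141,190) to (122,275) in the top view. The riser's blue edge runs (80,133)–(225,163), the pan rim is centred at (514,224), and the pan handle ends at (627,390). Next I compute the poses.

```bash
cat >> h.py <<'E'
def shift(target,ang,o=None):
    """tool-axis shift (mm) and spin to TCP target, tool x along world angle ang (mod pi)"""
    o=o or bot.get_obs();T=R.from_rotvec(o['orientation'])
    s=T.inv().apply(np.array(target)-o['tool_pos'])*1000
    x=T.as_matrix()[:,0];y=T.as_matrix()[:,2]
    d=ang-np.arctan2(x[1],x[0]);d=(d+np.pi/2)%np.pi-np.pi/2
    return s.round(1),'spin',round(float(-d),3),'or other way',round(float(-d-np.sign(-d)*np.pi),3)
E
python3 - <<'E'
from h import *
C=lambda x,y:(240+x/4,155+y/4)
a,b=plane('top',*C(80,133),.092),plane('top',*C(225,163),.092)
print('riser',a,b,'scene',plane('scene',250+85/4,190+200/4,.092),plane('scene',250+230/4,190+158/4,.092))
m=(a+b)/2;e=(b-a);inw=np.array([-e[1],e[0]])/np.hypot(*e[:2]);print('mid',m,'inward',inw,np.degrees(np.arctan2(*inw[::-1])))
p=plane('top',*C(514,224),.046);ps=plane('scene',250+497/4,190+112/4,.046);q=plane('top',*C(627,390),.062);print('pan',p,ps,q,np.degrees(np.arctan2(*(q-p)[1::-1])))
qs=plane('scene',250+702/4,190+139/4,.06);print(qs)
print('cap',plane('top',*C(344,427),.012),'dropper',plane('top',*C(345,105),.06))
h=np.array([.5575,.1433]);ang=np.arctan2(-.0127,.06);u=np.array([np.cos(ang),np.sin(ang)]);cup=h+.088*u
print('ang',np.degrees(ang),'cup',cup,'in riser',inw@(cup-m[:2]))
g=cup-.1*u;print('grip',g,shift([*g,.12],ang));print(R.from_rotvec(bot.get_obs()['orientation']).as_matrix().round(3))
E
```

```text
riser [0.6188238 0.1780792 0.092    ] [0.59742957 0.07360995 0.092     ] scene [0.61421309 0.18200698 0.092     ] [0.59123126 0.0796091  0.092     ]
mid [0.60812669 0.12584458 0.092     ] inward [ 0.97966793 -0.2006259 ] -11.573562437904975
pan [ 0.5643835  -0.13819947  0.046     ] [ 0.5642948  -0.13619775  0.046     ] [ 0.43951912 -0.21600077  0.062     ] -148.0735258264874
[ 0.43684119 -0.21665387  0.06      ]
cap [ 0.41789346 -0.01470343  0.012     ] dropper [ 0.64988175 -0.01357331  0.06      ]
ang -11.951207992413018 cup [0.64359254 0.12507708] in riser 0.034898737397313064
grip [0.54576011 0.14578494] (array([ 556. , -524.5,  111.3]), 'spin', 0.647, 'or other way', -2.494)
[[ 0.905  0.425 -0.001]
 [ 0.425 -0.905  0.001]
 [-0.    -0.001 -1.   ]]
```

```bash
python3 -m jog '[[[35,-30,0],0.05],[[70,-66,0],0.1],[[105,-98,0],0.15],[[140,-131,0],0.2],[[175,-164,0],0.25],[[210,-197,0],0.3],[[245,-230,0],0.35],[[280,-263,0],0.4],[[315,-296,0],0.45],[[350,-329,0],0.5],[[385,-362,0],0.55],[[400,-377,0],0.6]]' 1; python3 -c "
from h import *
o=bot.get_obs();print(o['joint_positions'].round(2),shift([.5458,.1458,.12],np.radians(-11.95)))"
```

```text
t: 1.3
tool_pos: [0.4684, -0.0498, 0.2313]
orientation: [-3.13, 0.248, -0.0]
force: [0.4, -0.9, 0.9]
grip_width: 0.999
finger_force: 0.0
[ 0.17  0.2  -0.21  1.92  0.05  1.03 -1.79] (array([  45.5, -205.2,  111.6]), 'spin', 0.05, 'or other way', -3.091)
```

```bash
python3 -m jog '[[[10,-30,0],-0.14],[[20,-60,0],-0.28],[[30,-90,0],-0.42],[[40,-120,0],-0.56],[[45,-150,0],-0.7],[[45,-180,0],-0.84],[[45,-205,0],-0.98],[[45,-205,0],-1.12],[[45,-205,0],-1.26],[[45,-205,0],-1.4],[[45,-205,0],-1.54],[[45,-205,0],-1.68]]'; python3 -m jog '[[[0,0,0],-0.14],[[0,0,0],-0.28],[[0,0,0],-0.42],[[0,0,0],-0.56],[[0,0,0],-0.7],[[0,0,0],-0.84],[[0,0,0],-0.98],[[0,0,0],-1.12],[[0,0,0],-1.26],[[0,0,0],-1.41],[[0,0,0],-1.41],[[0,0,0],-1.41]]';  python3 -c "
from h import *
o=bot.get_obs();print(o['joint_positions'].round(2),shift([.5458,.1458,.12],np.radians(-11.95)))"
```

```text
t: 2.5
tool_pos: [0.5446, 0.1403, 0.2309]
orientation: [-2.272, -2.169, 0.001]
force: [-0.2, 0.7, -0.4]
grip_width: 0.996
finger_force: 0.0
t: 3.7
tool_pos: [0.5447, 0.1403, 0.231]
orientation: [-0.341, -3.122, 0.0]
force: [-0.5, -0.3, -0.9]
grip_width: 0.999
finger_force: 0.0
[ 0.29  0.49 -0.92  1.68  0.41  1.19  0.62] (array([  0. ,   5.6, 111. ]), 'spin', -0.009, 'or other way', 3.133)
```

```bash
python3 -m jog '[[[0,6,30],-0.01],[[0,6,60],-0.01],[[0,6,90],-0.01],[[0,6,120],-0.01],[[0,6,140],-0.01],[[0,6,155],-0.01],[[0,6,170],-0.01],[[0,6,180],-0.01],[[0,6,190],-0.01],[[0,6,198],-0.01],[[0,6,198],-0.01],[[0,6,198],-0.01]]'; python3 - <<'E'
from h import *
o=bot.get_obs();print(o['joint_positions'].round(2),shift([.5458,.1458,.033],np.radians(-11.95)))
s=optics.camera('scene')[:,:,::-1];t=optics.camera('top')[:,:,::-1]
f=lambda im,x,y:cv2.resize(im[y:y+100,x:x+130],None,fx=3,fy=3,interpolation=cv2.INTER_CUBIC)
cv2.imwrite('pics/a.png',np.hstack([f(s,230,180),f(t,220,150)]))
E
```

```text
t: 4.9
tool_pos: [0.5463, 0.1465, 0.0335]
orientation: [0.318, 3.125, 0.0]
force: [-0.1, 0.4, -0.0]
grip_width: 0.998
finger_force: 0.0
[ 0.16  0.71 -0.76  1.87  0.65  0.83  0.43] (array([ 0.3, -0.8,  0.5]), 'spin', 0.006, 'or other way', -3.136)
```

View pics/a.png

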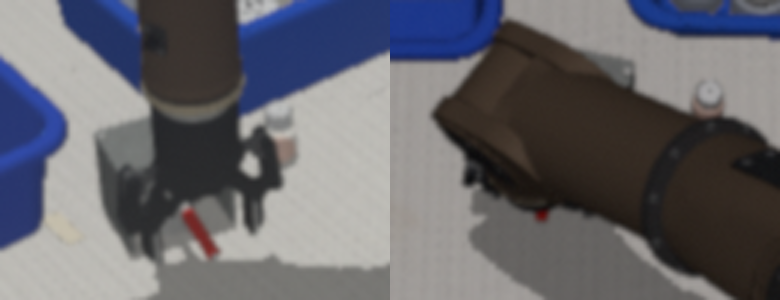

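The open fingers straddle the red handle, about level with it: sleeve at crop (185–215, 210–255), fingers at (150,240) and (255,215). I'll close and check the grip.

```bash
python3 -m jog '[[[0,0,0],0],[[0,0,0],0],[[0,0,0],0],[[0,0,0],0],[[0,0,0],0],[[0,0,0],0],[[0,0,0],0],[[0,0,0],0],[[0,0,0],0],[[0,0,0],0]]' 0
```

```text
t: 6.0
tool_pos: [0.546, 0.1462, 0.0333]
orientation: [-0.318, -3.125, 0.0]
force: [-0.8, -0.7, 0.6]
grip_width: 0.129
finger_force: 58.3
```

```bash
python3 -m jog '[[[3,0,0],0],[[10,0,0],0],[[20,0,0],0],[[30,0,0],0],[[42,0,0],0],[[54,0,0],0],[[66,0,0],0],[[78,0,0],0],[[90,0,0],0],[[102,0,0],0],[[112,0,0],0],[[118,0,0],0]]'; python3 -m jog '[[[6,0,0],0],[[10,0,0],0],[[12,0,0],0],[[12,0,0],0],[[12,0,0],0]]'
```

```text
t: 7.2
tool_pos: [0.4295, 0.1704, 0.0333]
orientation: [-0.317, -3.125, 0.0]
force: [1.5, 0.1, 0.1]
grip_width: 0.125
finger_force: 58.3
t: 7.7
tool_pos: [0.4184, 0.1726, 0.0332]
orientation: [-0.318, -3.125, 0.0]
force: [-1.8, -0.1, 2.3]
grip_width: 0.126
finger_force: 58.6
```

```bash
python3 - <<'E'
from h import *
s=optics.camera('scene')[:,:,::-1];t=optics.camera('top')[:,:,::-1]
f=lambda im,x,y:cv2.resize(im[y:y+110,x:x+130],None,fx=3,fy=3,interpolation=cv2.INTER_CUBIC)
cv2.imwrite('pics/b.png',np.hstack([f(s,240,190),f(t,220,150)]))
E
```

```text
(no output)
```

View pics/b.png

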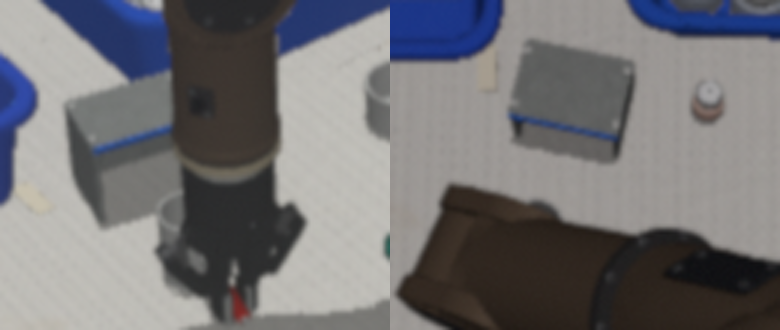

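The dipper's cup is clear of the riser, with its rim at scene crop (175,210), and it looks upright. Next I let go, rise and move aside to look.

```bash
python3 -m jog '[[[0,0,0],0],[[0,0,0],0],[[0,0,0],0],[[0,0,0],0],[[0,0,0],0],[[0,0,0],0],[[0,0,0],0],[[0,0,0],0],[[0,0,0],0]]' 1; python3 -m jog '[[[0,0,-10],0],[[0,0,-30],0],[[0,0,-60],0],[[0,0,-90],0],[[0,0,-120],0],[[0,0,-150],0],[[-20,-35,-150],0],[[-40,-80,-150],0],[[-60,-125,-150],0],[[-80,-170,-150],0],[[-90,-200,-150],0],[[-100,-230,-150],0]]';python3 - <<'E'
from h import *
s=optics.camera('scene')[:,:,::-1];t=optics.camera('top')[:,:,::-1]
cv2.imwrite('pics/s1.png',s);cv2.imwrite('pics/t1.png',t)
f=lambda im,x,y:cv2.resize(im[y:y+110,x:x+100],None,fx=4,fy=4,interpolation=cv2.INTER_CUBIC)
cv2.imwrite('pics/c.png',np.hstack([f(s,250,220),f(t,230,170)]))
print(proj('top',[.516,.152,.076]),proj('scene',[.516,.152,.076]))
E
```

```text
t: 8.7
tool_pos: [0.4188, 0.1725, 0.0333]
orientation: [-0.318, -3.125, 0.0]
force: [0.2, 0.7, 0.2]
grip_width: 1.0
finger_force: 0.0
t: 9.9
tool_pos: [0.4702, -0.0747, 0.184]
orientation: [0.32, 3.125, -0.0]
force: [1.1, -0.9, 0.2]
grip_width: 0.997
finger_force: 0.0
(np.float64(268.7277984404566), np.float64(224.47197168928224)) (np.float64(301.7590206405297), np.float64(258.9131614547634))
```

View pics/c.png

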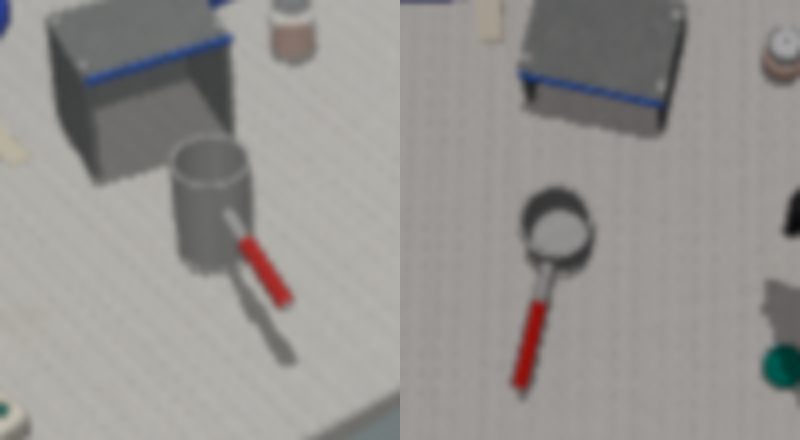

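The dipper stands upright and clear of the riser. Its rim is centred at top px (269.2,225.8) and scene px (302.7,260.0), close to the prediction.

```bash
python3 - <<'E'
from h import *
print(plane('top',269.2,225.8,.076),plane('scene',302.7,260,.076),two((269.2,225.8),(302.7,260)))
for n,(x0,y0,x1,y1) in(('top',(240,230,300,275)),('scene',(300,270,330,300))):
    im=cv2.imread('pics/t1.png' if n=='top' else 'pics/s1.png');b=im.astype(int);m=((b[:,:,2]>100)&(b[:,:,2]-b[:,:,1]>50)&(b[:,:,2]-b[:,:,0]>50))
    ys,xs=np.nonzero(m[y0:y1,x0:x1]);w=np.array([plane(n,x+x0,y+y0,.05)[:2] for x,y in zip(xs,ys)])
    c=w.mean(0);v=np.linalg.svd(w-c)[2][0];v*=np.sign(v[0]);print(n,len(w),c,np.degrees(np.arctan2(v[1],v[0])),'cup',c+.088*v)
print(shift([.514,.1515,.15],np.radians(-12)))
E
```

```text
[0.51212785 0.15057184 0.076     ] [0.51092896 0.15254517 0.076     ] (array([0.51278425, 0.15096596, 0.07381218]), np.float64(0.000678879337560718))
top 83 [0.42940171 0.17196903] -11.64032191310645 cup [0.51559186 0.15421352]
scene 82 [0.42947424 0.17061508] -12.122247271599779 cup [0.51551199 0.15213523]
(array([  4.9, 233.3,  33.1]), 'spin', 0.0, 'or other way', -3.142)
```

```bash
python3 -m jog '[[[0,40,0],0],[[0,85,0],0],[[0,130,0],0],[[5,175,0],0],[[5,210,0],0],[[5,234,0],0],[[5,234,10],0],[[5,234,30],0],[[5,234,50],0],[[5,234,70],0],[[5,234,70],0],[[5,234,70],0]]'; python3 -c "
from h import *
print(shift([.514,.152,.045],np.radians(-12)))"
```

```text
t: 11.2
tool_pos: [0.5123, 0.1572, 0.1137]
orientation: [-0.318, -3.125, 0.0]
force: [-0.0, -0.3, -0.2]
grip_width: 0.999
finger_force: 0.0
(array([-2.8, -4.8, 68.7]), 'spin', 0.007, 'or other way', -3.135)
```

```bash
python3 -m jog '[[[-3,-5,0],0],[[-3,-5,15],0],[[-3,-5,30],0],[[-3,-5,42],0],[[-3,-5,54],0],[[-3,-5,62],0],[[-3,-5,68],0],[[-3,-5,69],0],[[-3,-5,69],0]]'; python3 -m jog '[[[0,0,0],0],[[0,0,0],0],[[0,0,0],0],[[0,0,0],0],[[0,0,0],0],[[0,0,0],0],[[0,0,0],0],[[0,0,0],0]]' 0;  python3 -c "
from h import *
print(shift([.514,.152,.045],np.radians(-12)))"
```

```text
t: 12.1
tool_pos: [0.5146, 0.152, 0.0443]
orientation: [0.318, 3.125, 0.0]
force: [0.3, 0.0, 0.3]
grip_width: 1.003
finger_force: 0.0
t: 12.9
tool_pos: [0.5149, 0.1519, 0.0452]
orientation: [0.318, 3.124, -0.0]
force: [-2.6, -0.8, 9.1]
grip_width: 0.624
finger_force: 61.9
(array([ 0.9, -0.1,  0.2]), 'spin', 0.007, 'or other way', -3.135)
```

```bash
python3 -m jog '[[[0,0,-3],0],[[0,0,-10],0],[[0,0,-22],0],[[0,0,-35],0],[[0,0,-50],0],[[0,0,-65],0],[[0,0,-78],0],[[0,0,-85],0],[[0,0,-85],0],[[0,0,-85],0]]';  python3 - <<'E'
from h import *
print(shift([.564,-.137,.13],np.radians(-86)))
s=optics.camera('scene')[:,:,::-1]
cv2.imwrite('pics/d.png',cv2.resize(s[180:290,240:390],None,fx=4,fy=4,interpolation=cv2.INTER_CUBIC))
E
```

```text
t: 13.9
tool_pos: [0.5144, 0.1516, 0.1291]
orientation: [-0.318, -3.125, 0.001]
force: [-0.5, -0.5, -1.6]
grip_width: 0.623
finger_force: 63.2
(array([-106.7, -272.6,   -0.8]), 'spin', 1.298, 'or other way', -1.844)
```

View pics/d.png

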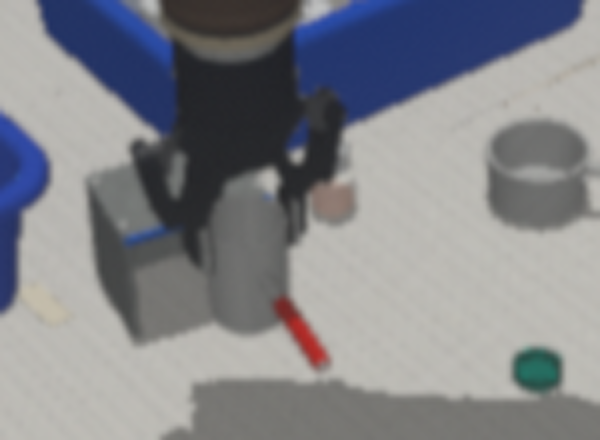

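The cup is held level with the fingers off the handle. Finger tips are at crop (200,268) and (293,243). I'll check their height against the pan rim.

```bash
python3 - <<'E'
from h import *
c=np.array([.5144,.1516]);ty=np.array([.207,.978])
for k in(1,-1):
  for h in(.035,.045,.055):
    print(k,h,[np.round(proj('scene',[*(c+k*r*ty),.084+h]),1) for r in(.028,.034,.040)])
print('seen L',(290,247),'R',(313.2,240.8))
print('base', proj('scene',[*c,.084]),'seen bottom ~',(240+248/4,180+333/4))
E
```

```text
1 0.035 [array([291.3, 249.6]), array([289.2, 250.3]), array([287. , 250.9])]
1 0.045 [array([291.1, 246.6]), array([288.9, 247.2]), array([286.7, 247.9])]
1 0.055 [array([290.9, 243.5]), array([288.7, 244.2]), array([286.5, 244.9])]
-1 0.035 [array([311.4, 243.4]), array([313.6, 242.8]), array([315.7, 242.1])]
-1 0.045 [array([311.3, 240.4]), array([313.4, 239.8]), array([315.6, 239.1])]
-1 0.055 [array([311.1, 237.4]), array([313.3, 236.7]), array([315.4, 236.1])]
seen L (290, 247) R (313.2, 240.8)
base (np.float64(302.08990975669195), np.float64(256.83932792397604)) seen bottom ~ (302.0, 263.25)
```

```bash
python3 -m jog '[[[-5,-12,0],0.06],[[-13,-35,0],0.17],[[-22,-60,0],0.29],[[-32,-85,0],0.41],[[-43,-112,0],0.53],[[-54,-139,0],0.65],[[-65,-166,0],0.77],[[-76,-193,0],0.89],[[-86,-220,0],1.01],[[-96,-245,0],1.13],[[-103,-263,0],1.24],[[-107,-273,0],1.3]]'; python3 -m jog '[[[0,0,0],0],[[0,0,5],0],[[0,0,10],0],[[0,0,10],0]]'; python3 - <<'E'
from h import *
print(shift([.564,-.137,.12],np.radians(-86)))
s=optics.camera('scene')[:,:,::-1];t=optics.camera('top')[:,:,::-1]
f=lambda im,x,y:cv2.resize(im[y:y+110,x:x+100],None,fx=4,fy=4,interpolation=cv2.INTER_CUBIC)
cv2.imwrite('pics/e.png',np.hstack([f(s,325,160),f(t,320,150)]))
E
```

```text
t: 15.15
tool_pos: [0.5637, -0.1408, 0.1286]
orientation: [-2.156, -2.284, 0.003]
force: [-0.0, 1.0, -2.3]
grip_width: 0.622
finger_force: 63.3
t: 15.55
tool_pos: [0.5636, -0.1362, 0.1182]
orientation: [-2.141, -2.296, 0.001]
force: [0.0, -0.6, -1.8]
grip_width: 0.625
finger_force: 63.3
(array([-0.9,  0.4, -1.8]), 'spin', -0.0, 'or other way', 3.142)
```

View pics/e.png

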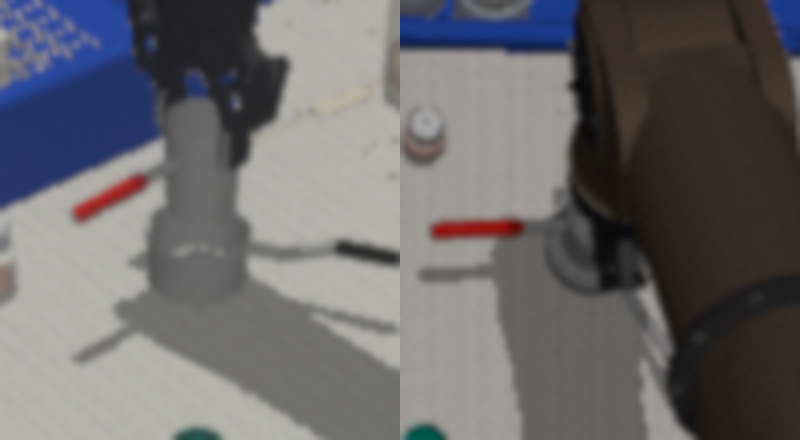

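The dipper is over the pan with its handle towards +y, away from the pan's handle at scene crop (365,252). Now a quick numeric check of the axis from the handle.

```bash
python3 - <<'E'
from h import *
for n,(x0,y0,x1,y1) in(('top',(322,195,360,220)),('scene',(340,195,370,220))):
    b=optics.camera(n)[:,:,::-1].astype(int);m=((b[:,:,2]>100)&(b[:,:,2]-b[:,:,1]>50)&(b[:,:,2]-b[:,:,0]>50))
    ys,xs=np.nonzero(m[y0:y1,x0:x1]);w=np.array([plane(n,x+x0,y+y0,.123)[:2] for x,y in zip(xs,ys)])
    c=w.mean(0);v=np.linalg.svd(w-c)[2][0];v*=-np.sign(v[1]);print(n,len(w),c,np.degrees(np.arctan2(v[1],v[0])),'cup',c+.088*v)
E
```

```text
top 76 [ 0.55949229 -0.04355982] -88.15780312293984 cup [ 0.56232122 -0.13151434]
scene 71 [ 0.55975881 -0.04881429] -86.19138520610234 cup [ 0.56560412 -0.13661994]
```

```bash
python3 -m jog '[[[0,0,8],0],[[0,0,18],0],[[0,0,28],0],[[0,0,38],0],[[0,0,46],0],[[0,0,52],0],[[0,0,57],0],[[0,0,61],0],[[0,0,64],0],[[0,0,66],0],[[0,0,66],0],[[0,0,66],0]]'
```

```text
t: 16.95
tool_pos: [0.564, -0.1371, 0.0532]
orientation: [-2.144, -2.295, 0.001]
force: [0.7, -0.8, -2.9]
grip_width: 0.623
finger_force: 63.3
```

```bash
python3 -m jog '[[[0,0,1],0],[[0,0,2],0],[[0,0,3],0],[[0,0,3],0],[[0,0,3],0]]'
```

```text
t: 17.45
tool_pos: [0.5643, -0.137, 0.0502]
orientation: [-2.145, -2.296, 0.0]
force: [0.9, -1.1, -3.0]
grip_width: 0.618
finger_force: 63.3
```

Down about 1 mm above the floor with no rim contact. I'll open, rise and look.

```bash
python3 -m jog '[[[0,0,0],0],[[0,0,0],0],[[0,0,0],0],[[0,0,0],0],[[0,0,0],0],[[0,0,0],0],[[0,0,0],0],[[0,0,0],0]]' 1; python3 -m jog '[[[0,0,-5],0],[[0,0,-20],0],[[0,0,-45],0],[[0,0,-75],0],[[0,0,-105],0],[[0,0,-135],0],[[0,-40,-150],0],[[0,-80,-150],0],[[0,-120,-150],0],[[0,-150,-150],0],[[0,-150,-150],0],[[0,-150,-150],0]]'; python3 - <<'E'
from h import *
s=optics.camera('scene')[:,:,::-1];t=optics.camera('top')[:,:,::-1]
f=lambda im,x,y:cv2.resize(im[y:y+110,x:x+100],None,fx=4,fy=4,interpolation=cv2.INTER_CUBIC)
cv2.imwrite('pics/f.png',np.hstack([f(s,325,160),f(t,320,150)]))
E
```

```text
t: 18.25
tool_pos: [0.5643, -0.1371, 0.0503]
orientation: [-2.145, -2.296, 0.0]
force: [-0.7, 0.5, 1.0]
grip_width: 0.999
finger_force: 0.0
t: 19.45
tool_pos: [0.415, -0.1475, 0.2016]
orientation: [2.144, 2.293, 0.0]
force: [1.0, 0.4, 0.1]
grip_width: 1.003
finger_force: 0.0
```

View pics/f.png

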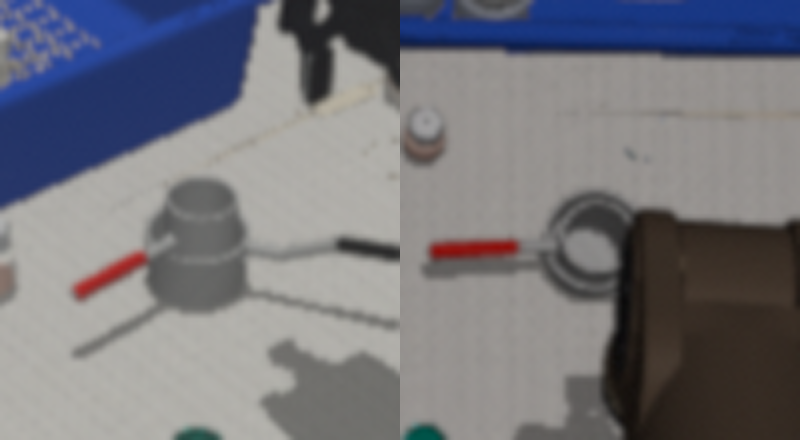

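The dipper stands level in the pan: rim at scene crop (202,198), pan rim at (197,240). Its red handle points left, well over a quarter turn from the pan's handle at (365,252), and the gripper is clear.

```bash
python3 -c "
from station import order
print(order.sign_off())"
```

```text
the job is handed in; nothing more can be done
None
```

The dipper now stands level and released in the pan, with its handle about 120° from the pan's handle, and the job is handed in; sign-off returned no verdict.

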